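# Right the fallen headset stand and hang the headset on it

### The job

The headset stand on the consulting-room desk has been knocked over. Stand it upright again in the middle of the round blue mat, setting it down gently, not dropping it, and let go of it; then hang the headset by its headband over the stand's arm, without dropping it, with one ear cup on either side. Do not knock the headset over, and leave the mouse, glue bottle, pill jar, pen cup and stapler where they are.

Things in the scene. Friction and masses are not known exactly. Their poses are not given: they have to be found in the camera images.
- stand: Headset stand, C-shaped, 0.34 to 0.53 kg. Origin at the centre of the base's underside, z up, x the way the arm points. Dark steel base 120 (x) x 100 (y) x 16 mm, aluminium post at its rear, arm on top to x = 60 mm. Starts toppled: lying on the base's front edge and the arm's end, arm (own x) pointing straight down, own z level, within 0.3 rad of world +x.
- post_grip (a point): Point on the post's centreline: x = -45, y = 0, z = 110 mm in the stand's frame, axes as the stand's. The post is an aluminium bar 16 (x) x 24 mm (y), from the base to z = 180; while the stand lies it is level, its centreline 105 mm above the desk. Flat faces to +-y. The stand's centre of mass lies about 25 mm above the base's underside, near the base's middle.
- headset: Headset, rigid, 0.14 to 0.24 kg: black headband with grey crown, white ear cups. Origin on the underside midway between the cups, z up through the crown, y ear to ear, x along the band's width (within 0.4 rad of world x). Stands on its cups' flat bottoms. 141 mm high, 166 mm wide (y). Band: half-circle arch, inner radius 65, 9 thick, 24 wide (x). Cups 54 (x) x 58 high, from |y| = 52 to 83 mm.
- band_crown (a point): Middle of the underside of the headband at its crown: 132 mm above the headset's underside, 9 mm below the top of the band. It rests on the stand's arm when hung. Axes as the headset's.
- hanger_top (a point): Middle of the top side of the stand's arm: x = 5, y = 0, z = 180 mm in the stand's frame, axes as the stand's. The arm is a round bar of 18 mm diameter running along x at z = 171 (centreline), free from the post (x = -37) to an orange end disc of 28 mm diameter (x = 54 to 60), which stands 5 mm above the arm.
- mat: Round blue mat fixed to the desk, 220 mm in diameter, 3 mm thick; origin at the centre of its underside (its top is 3 mm above the desk).
- mouse: Black computer mouse, loose, 100 x 60 x 34 mm high; origin at the centre of its underside. Bystander between robot and mat.
- glue: Yellow glue bottle with orange cap, loose, standing, 40 mm diameter, 110 mm high; origin at the centre of its underside. Bystander beyond the mat.
- pills: Amber pill jar with white cap, loose, standing, 56 mm diameter, 85 mm high; origin at the centre of its underside. Bystander beyond the mat.
- pencup: Grey pen cup with pens, loose, standing, 72 mm diameter, pens to 145 mm; origin at the centre of its underside. Bystander beyond the mat.
- stapler: Red and black stapler, loose, 130 x 34 x 50 mm high; origin at the centre of its underside. Bystander at the far left of the desk.
Not all that is in view belongs to the job. Leave any red or yellow look-alike of the stand alone.

How it is judged:
By the outcome, as a careful person would: the job done as asked, in the order asked, and still so for the second after the job is handed in, with the robot touching nothing.
It also fails if it takes over 72 s, if anything falls off the work surface, if the arm or the gripper's body presses on something with over 40 N, if the wrist force passes 120 N, or if a joint passes its speed limit or range.

### The arm

A 6-joint arm with a two-finger parallel gripper is mounted at the origin on the work surface. World frame = base frame: x ahead of the robot, y to its left, z up, the work surface at z = 0. Lengths are in m, angles in rad, forces in N, time in s.
With the tool pointing down it reaches from about 0.35 to 0.85 m from the base axis. Payload 8.1 kg.
Tool frame: the origin (TCP) lies at the very end of the fingers, on their centre line; the grasp point (between the pads) lies 19 mm behind it; x points along the fingers, y is the direction in which the jaws open and shut, and the axes are right-handed (so a half turn about x gives the same grasp; the last joint's range is limited). The gripper opens to 93 mm and grips with 3 to 60 N. Pads are 15 mm wide; open, the fingers measure 128 mm over their backs; the gripper's body (75 mm by 188 mm) begins 65 mm behind the grasp point.
Start: joints at [-1.215, 0.13, 1.488, -0, 1.523, -0.085], TCP at [0.256, -0.543, 0.219] pointing down, gripper open.
Joint ranges: [-2.96, 2.96], [-0.89, 2.26], [0.02, 2.5], [-1.34, 4.48], [0, 2.73], [-2.66, 2.66]. Speed limits (rad/s): [2.39, 2.39, 2.79, 3.14, 3.14, 3.14].

### API

Orientations are given as a rotation vector (axis times angle).
In Python, from plant import * gives the robot as it stands. The module is installed in compiled form; this text tells all that it offers.
- The arm moves only by the tool apply_moves, never from a script. Its argument "series" is a list of rows, each an object with "jaw": the gripper's target within -1 to 1 (shut at 1, half-way at 0, fully open at -1); "linear": the shift along the tool's x, y, z normalised to -1 to 1, where 1 is 0.6 m, a list of three; "roll": the turn about the tool's x normalised to -1 to 1, where 1 is 30 degrees. A call has 1 to 20 rows; each row is the pose to reach, as a shift and turn from the pose measured when the call began, along the tool's axes at that moment; what a row does not reach only later rows make up. A row lasts 1/8 s, in which the tool goes at most 62.5 mm and 10.7 degrees, less where a joint would pass 70% of its speed; a pose out of reach is approached as far as the arm can. A call with a number of a shift or a turn outside -1 to 1 is refused whole. A call with a gripper value outside its range is refused whole. The fingers move at their own pace and stop on an object; "force" is the grip in N (left out, the last holds). Time passes only in rows, so rows that repeat a pose let the fingers close. It gives the time, the measured TCP pose, the force and the opening at its end, in the units of the state.
- read_state(): the state, without advancing time (a new reading comes with each control period).
- read_camera(name): name is "side" or "top" or "wrist"; returns a dict with "pixels" (384x512x3 uint8, blue, green, red), "intrinsics" (3x3 intrinsics, pixels), "rvec" (rotation vector, rad) and "tvec" (3), from world to camera coordinates, as OpenCV has them; the wrist camera has in their place "tool_from_camera" (4x4, takes a point from camera to tool coordinates, whose origin is the TCP and whose axes are the tool frame's). Camera axes: x right, y down, z forward; pixel columns grow to the right and rows downward; lengths in m; the calibration is good to about 2 mm. The wrist camera is an equidistant fisheye: a pixel r from the principal point sees the ray r / f radians off the axis. A picture is of the moment at which its call begins: read the wrist's pose just before it. There is no depth.
- close_job(): hands the job in, once; it reports no verdict.
The state is a dict: "t": time; "q": joint angles; "dq": joint speeds; "joint_torque": joint torques, N m; "tool_pos": TCP position; "orientation": TCP orientation; "force": force on the tool from outside, world axes, zero at the start; "wrist_torque": the same for the moment, N m; "opening": finger opening in m.
Only numpy, scipy, OpenCV 4.12 (cv2) and the standard library are available. Lean on these libraries where they do the work, as an engineer would, in place of code of your own. Each camera call takes 0.05 s, during which the arm holds its last target. There are 200 camera calls.

## Working session

There is one attempt and no reset: what is moved stays moved. The work goes in short steps, Python scripts to look and compute and a tool call to move; the robot and the scene stay as the last step left them, time stands still between calls to the robot, and variables do not carry over. Pictures are saved under pics/ and viewed, about 8 in all and at most 12, crops included, and the job is handed in when it is done.

Besides the shell and the picture viewer there is one more tool, called after "Call:" as a command line: name --argument value ..., lists and objects as JSON in quotes. apply_moves: Moves the arm, as the interface text tells. Its arguments: {"type":"object","properties":{"series":{"type":"array"},"force":{"type":"number"}},"required":["series"]}

```bash
mkdir -p pics; cat > h.py <<'E'
from plant import *
import numpy as np, cv2
from scipy.spatial.transform import Rotation as R
def cam(n):
    c=read_camera(n); c['K']=np.array(c['intrinsics']); 
    if 'rvec' in c:
        c['R']=R.from_rotvec(np.ravel(c['rvec'])).as_matrix(); c['t']=np.ravel(c['tvec'])
    return c
def ray(c,u,v):
    d=c['R'].T@np.linalg.solve(c['K'],[u,v,1.]); return -c['R'].T@c['t'], d/np.linalg.norm(d)
def onz(c,u,v,z):
    o,d=ray(c,u,v); return o+d*(z-o[2])/d[2]
def cross(c1,p1,c2,p2):
    o1,d1=ray(c1,*p1); o2,d2=ray(c2,*p2)
    s=np.linalg.lstsq(np.c_[d1,-d2],o2-o1,rcond=None)[0]
    a,b=o1+s[0]*d1,o2+s[1]*d2; return (a+b)/2, np.linalg.norm(a-b)
def proj(c,P):
    q=c['K']@(c['R']@np.asarray(P,float)+c['t']); return q[:2]/q[2]
E
python3 - <<'E'
from h import *
np.set_printoptions(precision=4,suppress=True)
for n in ('top','side'):
    c=cam(n); cv2.imwrite(f'pics/{n}0.png',cv2.resize(c['pixels'],(800,600),interpolation=cv2.INTER_CUBIC))
    np.save(n+'0.npy',{k:c[k] for k in('K','R','t','pixels')},allow_pickle=True)
    print(n,c['K'].tolist(),'pos',-c['R'].T@c['t'],c['R'].tolist())
print(read_state())
E
```

```text
top [[386.74107135052407, 0.0, 252.46132896451894], [0.0, 386.74107135052407, 191.27204953876878], [0.0, 0.0, 1.0]] pos [0.3881 0.0619 1.1396] [[0.005634346825540971, -0.9995645892181876, 0.02896353080902546], [-0.9916141652433416, -0.00932446639638552, -0.12889686425655855], [0.12911081064186886, -0.027994397787745463, -0.991234943022037]]
side [[435.0234173427633, 0.0, 252.92294979783904], [0.0, 435.0234173427633, 189.15047169818462], [0.0, 0.0, 1.0]] pos [-0.1596  0.7077  1.2444] [[-0.6856005329377165, -0.7279722803313523, 0.002875465995375942], [-0.5619447992165459, 0.526717426723828, -0.6377983968456689], [0.46278499529370587, -0.4388907739456372, -0.7701979853754518]]
{'t': 0.1, 'q': array([-1.2154,  0.1311,  1.4892, -0.    ,  1.523 , -0.0854]), 'dq': array([-0.001 , -0.0013, -0.0034,  0.0002,  0.0007,  0.0006]), 'joint_torque': array([  0.0022, -56.134 , -49.3096,   0.0772,   0.0291,  -0.0001]), 'tool_pos': array([ 0.2558, -0.5422,  0.2177]), 'orientation': array([ 1.9777,  0.4448, -1.9782]), 'force': array([ 0.2529, -0.5309, -0.4616]), 'wrist_torque': array([ 0.0178, -0.051 , -0.0092]), 'opening': 0.09290244254604939}
```

View pics/top0.png

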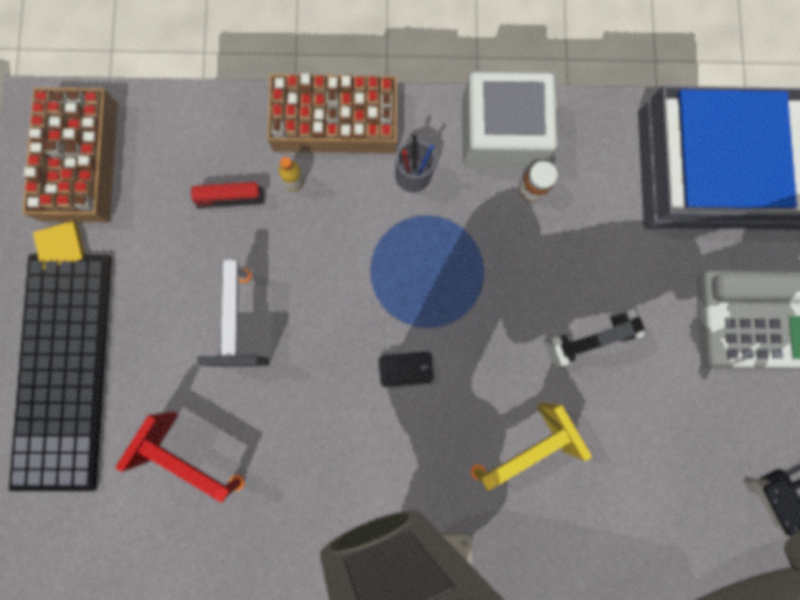

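View pics/side0.png

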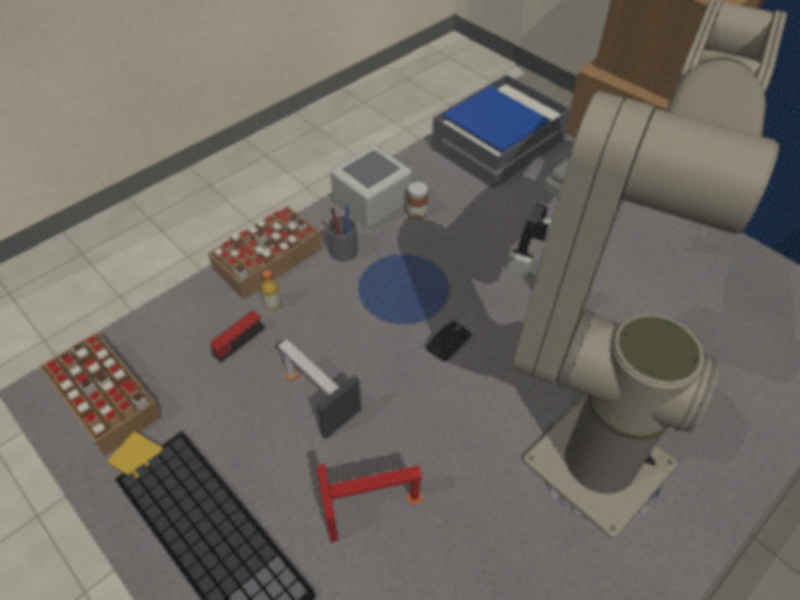

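The pictures (800x600 pixels) show these things:

| Thing | Top view | Side view |
|---|---|---|
| Grey/white stand post | (230,260) to (229,357) | |
| Stand's dark base | (233,360) | |
| Stand's orange disc | (245,275) | |
| Blue mat | (427,271) | (404,289) |
| Headset, cups | (562,348) and (628,325) | partly behind the arm |
| Mouse | (405,368) | |

The red and yellow stands are decoys. I'll measure the parts next.

```bash
python3 - <<'E'
from h import *
np.set_printoptions(precision=4,suppress=True)
T=np.load('top0.npy',allow_pickle=True).item(); S=np.load('side0.npy',allow_pickle=True).item()
def comp(m,roi):
    z=np.zeros_like(m); x0,y0,x1,y1=[int(v/1.5625) for v in roi]; z[y0:y1,x0:x1]=m[y0:y1,x0:x1]
    cs=cv2.findContours(z,cv2.RETR_EXTERNAL,cv2.CHAIN_APPROX_NONE)[0]; return max(cs,key=cv2.contourArea)
t=T['pixels']; hsv=cv2.cvtColor(t,cv2.COLOR_BGR2HSV); s=S['pixels']; hs=cv2.cvtColor(s,cv2.COLOR_BGR2HSV)
# mat
for n,c,h,roi in(('top',T,hsv,(350,200,500,340)),('side',S,hs,(350,240,460,335))):
    k=comp(cv2.inRange(h,(100,90,30),(130,255,255)),roi); P=np.array([onz(c,*p[0],.003)[:2] for p in k],np.float32)
    print(n,'mat',cv2.minEnclosingCircle(P))
# post
k=comp(cv2.inRange(hsv,(0,0,150),(180,60,255)),(200,240,262,357))
P=np.array([onz(T,*p[0],.113)[:2] for p in k],np.float32); print('post rect',cv2.minAreaRect(P),cv2.boxPoints(cv2.minAreaRect(P)).tolist())
vx=cv2.fitLine(P,cv2.DIST_L2,0,.01,.01).ravel(); print('post line',vx)
# base (dark)
k=comp(cv2.inRange(hsv,(0,0,0),(180,255,75)),(190,345,275,372)); P=np.array([onz(T,*p[0],.12)[:2] for p in k],np.float32); print('base',cv2.boxPoints(cv2.minAreaRect(P)).tolist())
# headset: cups white, band dark
m=cv2.inRange(hsv,(0,0,150),(180,60,255)); 
z=np.zeros_like(m); z[190:240,345:420]=m[190:240,345:420]
n,l,st,ce=cv2.connectedComponentsWithStats(z)
for i in range(1,n):
    if st[i,4]>8: print('white',st[i],ce[i],onz(T,*ce[i],.05))
st=read_state(); Rm=R.from_rotvec(st['orientation']).as_matrix(); print(Rm)
crop=t[185:245,340:425]; cv2.imwrite('pics/hs0.png',cv2.resize(crop,(765,540),interpolation=cv2.INTER_CUBIC))
w=read_camera('wrist'); print(w['intrinsics'],w['tool_from_camera'])
E
```

```text
top mat ((0.591835618019104, -0.03160567954182625), 0.10740085691213608)
side mat ((0.5918788313865662, -0.03149251639842987), 0.10491374880075455)
post rect ((0.5086141228675842, 0.3165496587753296), (0.16303715109825134, 0.027501247823238373), 0.7244551777839661) [[0.42692819237709045, 0.3292684853076935], [0.4272759258747101, 0.3017694056034088], [0.5903000831604004, 0.3038308322429657], [0.5899523496627808, 0.33132991194725037]]
post line [0.9998 0.0221 0.5069 0.3159]
base [[0.4090560972690582, 0.26349467039108276], [0.4091785252094269, 0.24505741894245148], [0.4221610724925995, 0.2451435923576355], [0.42203864455223083, 0.263580858707428]]
white [408 212   5   5  16] [409.875 214.125] [ 0.4684 -0.4187  0.05  ]
white [355 218   9  16  70] [358.5143 226.8   ] [ 0.4314 -0.2698  0.05  ]
[[-0.0006  0.4267 -0.9044]
 [ 0.0016 -0.9044 -0.4267]
 [-1.     -0.0017 -0.0001]]
[[297.3186   0.     248.6561]
 [  0.     297.3186 196.8097]
 [  0.       0.       1.    ]] [[ 0.0004 -0.2734  0.9619 -0.1669]
 [ 1.      0.001  -0.0001 -0.0007]
 [-0.0009  0.9619  0.2734 -0.0763]
 [ 0.      0.      0.      1.    ]]
```

View pics/hs0.png

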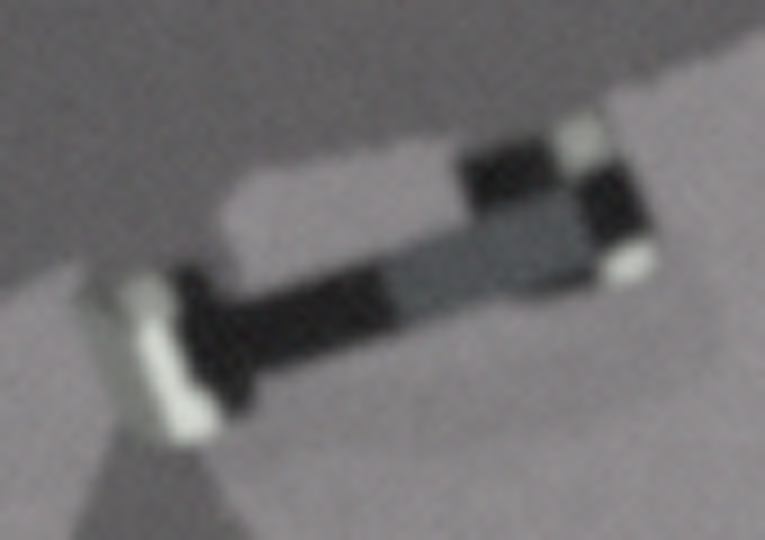

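The grey crown of the headset sits at about crop (490,255), roughly (394,213) in the full picture. Mat centre is (0.592,-0.032), and both views agree. The post spans x 0.426 to 0.590 at y 0.316, which matches its 164 mm length. The tool can't pitch, so the plan has three steps:
1. Grip the post lightly.
2. Let the stand pivot in the pads about its front base edge until it's upright.
3. Tighten the grip and carry it to the mat.

```bash
cat >> h.py <<'E'
def mv(*tg):
    """print linear / roll for world targets (x,y,z,jaw angle deg or None)"""
    s=read_state(); M=R.from_rotvec(s['orientation']).as_matrix()
    a=np.degrees(np.arctan2(M[1,1],M[0,1])); print('t',round(s['t'],2),'pos',s['tool_pos'].round(4),'jaw deg',a.round(2),'F',s['force'].round(1),'open',round(s['opening'],4),'q',s['q'].round(2))
    for t in tg:
        l=M.T@(np.array(t[:3])-s['tool_pos'])/.6; r=0 if t[3] is None else -((t[3]-a+180)%360-180)/30
        print(t,'->',l.round(4).tolist(),round(r,4))
E
python3 -c "
from h import *
mv((.40,-.10,.22,-89))"
```

```text
t 0.15 pos [ 0.2559 -0.5422  0.2178] jaw deg -64.74 F [ 0.1  0.1 -0.6] open 0.093 q [-1.22  0.13  1.49 -0.    1.52 -0.09]
(0.4, -0.1, 0.22, -89) -> [-0.0028, -0.5641, -0.5318] 0.8085
```

Call:
apply_moves --series '[{"jaw": -1, "linear": [0, -0.28, -0.26], "roll": 0.4}, {"jaw": -1, "linear": [0, -0.564, -0.531], "roll": 0.81}, {"jaw": -1, "linear": [0, -0.564, -0.531], "roll": 0.81}, {"jaw": -1, "linear": [0, -0.564, -0.531], "roll": 0.81}, {"jaw": -1, "linear": [0, -0.564, -0.531], "roll": 0.81}, {"jaw": -1, "linear": [0, -0.564, -0.531], "roll": 0.81}, {"jaw": -1, "linear": [0, -0.564, -0.531], "roll": 0.81}, {"jaw": -1, "linear": [0, -0.564, -0.531], "roll": 0.81}, {"jaw": -1, "linear": [0, -0.564, -0.531], "roll": 0.81}, {"jaw": -1, "linear": [0, -0.564, -0.531], "roll": 0.81}, {"jaw": -1, "linear": [0, -0.564, -0.531], "roll": 0.81}]'

```text
t: 1.52
tool_pos: [0.3993, -0.1013, 0.2182]
orientation: [2.214, 0.018, -2.215]
force: [0.2, -0.5, 0.3]
opening: 0.093
```

```bash
python3 -c "
from h import *
mv((.541,.317,.22,-89))"
```

```text
t 1.52 pos [ 0.3993 -0.1013  0.2182] jaw deg -89.14 F [ 0.2 -0.5  0.3] open 0.093 q [-0.37 -0.4   1.97  0.    1.57  1.18]
(0.541, 0.317, 0.22, -89) -> [-0.0024, -0.6935, -0.2465] -0.0047
```

Call:
apply_moves --series '[{"jaw": -1, "linear": [0, -0.1, -0.036], "roll": 0}, {"jaw": -1, "linear": [0, -0.2, -0.07], "roll": 0}, {"jaw": -1, "linear": [0, -0.3, -0.107], "roll": 0}, {"jaw": -1, "linear": [0, -0.4, -0.142], "roll": 0}, {"jaw": -1, "linear": [0, -0.5, -0.178], "roll": 0}, {"jaw": -1, "linear": [0, -0.6, -0.213], "roll": 0}, {"jaw": -1, "linear": [0, -0.6935, -0.2465], "roll": 0}, {"jaw": -1, "linear": [0, -0.6935, -0.2465], "roll": 0}, {"jaw": -1, "linear": [0, -0.6935, -0.2465], "roll": 0}]'

```text
t: 2.65
tool_pos: [0.5413, 0.3159, 0.2179]
orientation: [2.212, 0.016, -2.216]
force: [0.7, -0.9, -0.5]
opening: 0.0934
```

```bash
python3 - <<'E'
from h import *
mv((.541,.317,.086,-89))
w=read_camera('wrist'); cv2.imwrite('pics/w1.png',w['pixels'])
E
```

```text
t 2.65 pos [0.5413 0.3159 0.2179] jaw deg -89.18 F [ 0.7 -0.9 -0.5] open 0.0934 q [0.45 0.2  1.41 0.   1.53 2.  ]
(0.541, 0.317, 0.086, -89) -> [0.2199, -0.0017, 0.0] -0.0059
```

View pics/w1.png

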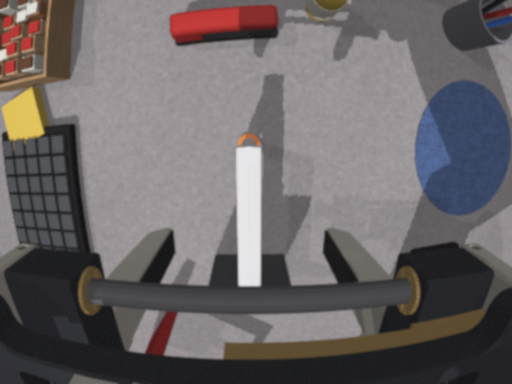

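The wrist view shows the post at column 249, midway between the fingers (170 and 328). I'll go down and grip lightly.

Call:
apply_moves --series '[{"jaw": -1, "linear": [0.07, 0, 0], "roll": 0}, {"jaw": -1, "linear": [0.14, 0, 0], "roll": 0}, {"jaw": -1, "linear": [0.19, -0.001, 0], "roll": 0}, {"jaw": -1, "linear": [0.22, -0.001, 0], "roll": 0}, {"jaw": -1, "linear": [0.22, -0.001, 0], "roll": 0}, {"jaw": 0.2, "linear": [0.22, -0.001, 0], "roll": 0}, {"jaw": 0.6, "linear": [0.22, -0.001, 0], "roll": 0}, {"jaw": 1, "linear": [0.22, -0.001, 0], "roll": 0}, {"jaw": 1, "linear": [0.22, -0.001, 0], "roll": 0}, {"jaw": 1, "linear": [0.22, -0.001, 0], "roll": 0}, {"jaw": 1, "linear": [0.22, -0.001, 0], "roll": 0}]' --force 8

```text
t: 4.08
tool_pos: [0.5411, 0.3161, 0.0864]
orientation: [2.213, 0.016, -2.216]
force: [0.1, 0.4, 0.4]
opening: 0.038
```

```bash
python3 - <<'E'
from h import *
mv((.541,.317,.086,None))
# arc about front base edge: own grip (x=-45,z=zg); rel to edge (-105,zg), tilt th forward
zg=130
for th in range(90,-1,-10):
    a=np.radians(th); x=-105*np.cos(a)+zg*np.sin(a); z=105*np.sin(a)+zg*np.cos(a)
    print(th, 'dx',round(x-130,1),'dz',round(z-105,1),'-> lin x',round(-(z-105)/600,3),'z',round(-(x-130)/600,3))
E
```

```text
t 4.08 pos [0.5411 0.3161 0.0864] jaw deg -89.22 F [0.1 0.4 0.4] open 0.038 q [0.45 0.3  1.54 0.   1.3  2.  ]
(0.541, 0.317, 0.086, None) -> [0.0007, -0.0014, 0.0001] 0
90 dx 0.0 dz 0.0 -> lin x -0.0 z -0.0
80 dx -20.2 dz 21.0 -> lin x -0.035 z 0.034
70 dx -43.8 dz 38.1 -> lin x -0.064 z 0.073
60 dx -69.9 dz 50.9 -> lin x -0.085 z 0.117
50 dx -97.9 dz 59.0 -> lin x -0.098 z 0.163
40 dx -126.9 dz 62.1 -> lin x -0.103 z 0.211
30 dx -155.9 dz 60.1 -> lin x -0.1 z 0.26
20 dx -184.2 dz 53.1 -> lin x -0.088 z 0.307
10 dx -210.8 dz 41.3 -> lin x -0.069 z 0.351
0 dx -235.0 dz 25.0 -> lin x -0.042 z 0.392
```

Call:
apply_moves --series '[{"jaw": 1, "linear": [0, 0, 0], "roll": 0}, {"jaw": 1, "linear": [0, 0, 0], "roll": 0}, {"jaw": 1, "linear": [0, 0, 0], "roll": 0}, {"jaw": 1, "linear": [0, 0, 0], "roll": 0}, {"jaw": 1, "linear": [0, 0, 0], "roll": 0}, {"jaw": 1, "linear": [0, 0, 0], "roll": 0}, {"jaw": 1, "linear": [-0.017, 0, 0.015], "roll": 0}, {"jaw": 1, "linear": [-0.035, 0, 0.034], "roll": 0}, {"jaw": 1, "linear": [-0.05, 0, 0.053], "roll": 0}, {"jaw": 1, "linear": [-0.064, 0, 0.073], "roll": 0}, {"jaw": 1, "linear": [-0.075, 0, 0.094], "roll": 0}, {"jaw": 1, "linear": [-0.085, 0, 0.117], "roll": 0}, {"jaw": 1, "linear": [-0.085, 0, 0.117], "roll": 0}]' --force 8

```text
t: 5.7
tool_pos: [0.4705, 0.3154, 0.1385]
orientation: [2.215, 0.017, -2.215]
force: [0.1, -1.3, 1.9]
opening: 0.024
```

```bash
python3 - <<'E'
from h import *
mv((.541,.317,.086,None))
c=cam('side'); cv2.imwrite('pics/s2.png',cv2.resize(c['pixels'][190:310,120:300],(720,480),interpolation=cv2.INTER_CUBIC))
E
```

```text
t 5.7 pos [0.4705 0.3154 0.1385] jaw deg -89.18 F [ 0.1 -1.3  1.9] open 0.024 q [0.5  0.09 1.68 0.   1.37 2.06]
(0.541, 0.317, 0.086, None) -> [0.0875, -0.0008, -0.1175] 0
```

View pics/s2.png

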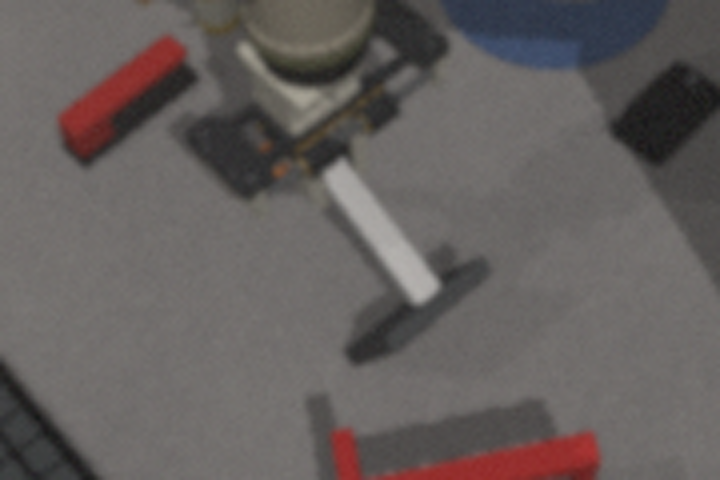

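Opening is 24 mm, so the post is held. The base edge is still on the desk and the stand is pivoting as planned, so I'll carry on along the arc.

Call:
apply_moves --series '[{"jaw": 1, "linear": [-0.007, 0, 0.023], "roll": 0}, {"jaw": 1, "linear": [-0.013, 0, 0.046], "roll": 0}, {"jaw": 1, "linear": [-0.016, 0, 0.07], "roll": 0}, {"jaw": 1, "linear": [-0.018, 0, 0.094], "roll": 0}, {"jaw": 1, "linear": [-0.017, 0, 0.119], "roll": 0}, {"jaw": 1, "linear": [-0.015, 0, 0.143], "roll": 0}, {"jaw": 1, "linear": [-0.009, 0, 0.166], "roll": 0}, {"jaw": 1, "linear": [-0.003, 0, 0.19], "roll": 0}, {"jaw": 1, "linear": [0.007, 0, 0.213], "roll": 0}, {"jaw": 1, "linear": [0.016, 0, 0.234], "roll": 0}, {"jaw": 1, "linear": [0.03, 0, 0.255], "roll": 0}, {"jaw": 1, "linear": [0.03, 0, 0.255], "roll": 0}]' --force 8

```text
t: 7.25
tool_pos: [0.3161, 0.3129, 0.1186]
orientation: [2.212, 0.016, -2.216]
force: [0.1, -0.2, -5.6]
opening: 0.0242
```

```bash
python3 - <<'E'
from h import *
mv((.306,.3145,.111,None))
c=cam('side'); a=c['pixels'][210:330,130:310]; d=cam('top')['pixels'][150:300,80:260]
cv2.imwrite('pics/s3.png',np.vstack([cv2.resize(a,(450,300),interpolation=cv2.INTER_CUBIC),cv2.resize(d,(450,300),interpolation=cv2.INTER_CUBIC)]))
E
```

```text
t 7.25 pos [0.3161 0.3129 0.1186] jaw deg -89.15 F [ 0.1 -0.2 -5.6] open 0.0242 q [ 0.66 -0.23  2.02  0.    1.35  2.22]
(0.306, 0.3145, 0.111, None) -> [0.0127, -0.0029, 0.0168] 0
```

View pics/s3.png

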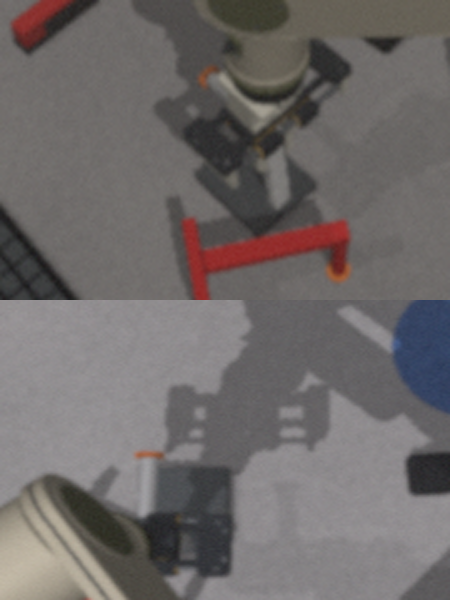

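The stand is nearly upright with its base almost flat, and the tool carries about 5.6 N. I'll finish the arc and watch the force.

Call:
apply_moves --series '[{"jaw": 1, "linear": [0.004, 0, 0.005], "roll": 0}, {"jaw": 1, "linear": [0.008, 0, 0.011], "roll": 0}, {"jaw": 1, "linear": [0.0127, 0, 0.0168], "roll": 0}, {"jaw": 1, "linear": [0.0127, 0, 0.0168], "roll": 0}, {"jaw": 1, "linear": [0.0127, 0, 0.0168], "roll": 0}]' --force 8

```text
t: 7.98
tool_pos: [0.3069, 0.3128, 0.1112]
orientation: [2.212, 0.016, -2.216]
force: [-1.3, 1.2, -2.1]
opening: 0.024
```

```bash
python3 - <<'E'
from h import *
mv((.306,.3145,.111,None))
E
```

```text
t 7.97 pos [0.3069 0.3128 0.1112] jaw deg -89.16 F [-1.3  1.2 -2.1] open 0.024 q [ 0.68 -0.24  2.05  0.    1.34  2.23]
(0.306, 0.3145, 0.111, None) -> [0.0004, -0.0029, 0.0014] 0
```

Call:
apply_moves --series '[{"jaw": 1, "linear": [0.002, 0, 0.001], "roll": 0}, {"jaw": 1, "linear": [0.004, 0, 0.001], "roll": 0}, {"jaw": 1, "linear": [0.004, 0, 0.001], "roll": 0}, {"jaw": 1, "linear": [0.004, 0, 0.001], "roll": 0}]' --force 8

```text
t: 8.48
tool_pos: [0.3061, 0.3129, 0.1093]
orientation: [2.212, 0.017, -2.217]
force: [-5.7, -1.3, 5.4]
opening: 0.0239
```

```bash
python3 - <<'E'
from h import *
mv((.306,.3145,.111,None))
E
```

```text
t 8.47 pos [0.3061 0.3129 0.1093] jaw deg -89.16 F [-5.7 -1.3  5.4] open 0.0239 q [ 0.68 -0.24  2.05  0.    1.34  2.23]
(0.306, 0.3145, 0.111, None) -> [-0.0028, -0.0026, 0.0001] 0
```

Call:
apply_moves --series '[{"jaw": 0.3, "linear": [-0.001, 0, 0], "roll": 0}, {"jaw": 0.3, "linear": [-0.002, 0, 0], "roll": 0}, {"jaw": 0.3, "linear": [-0.002, 0, 0], "roll": 0}, {"jaw": 0.3, "linear": [-0.002, 0, 0], "roll": 0}, {"jaw": 0.3, "linear": [-0.002, 0, 0], "roll": 0}]'

```text
t: 9.1
tool_pos: [0.3061, 0.3129, 0.1104]
orientation: [2.212, 0.016, -2.217]
force: [0.9, 0.1, -0.1]
opening: 0.0326
```

```bash
python3 - <<'E'
from h import *
mv((.306,.3145,.111,None))
w=cv2.resize(cam('wrist')['pixels'],(512,384)); a=cv2.resize(cam('side')['pixels'][210:300,150:285],(512,341),interpolation=cv2.INTER_CUBIC)
cv2.imwrite('pics/s4.png',cv2.resize(np.vstack([w,a]),(424,600)))
E
```

```text
t 9.1 pos [0.3061 0.3129 0.1104] jaw deg -89.17 F [ 0.9  0.1 -0.1] open 0.0326 q [ 0.68 -0.24  2.05  0.    1.34  2.23]
(0.306, 0.3145, 0.111, None) -> [-0.0009, -0.0027, 0.0001] 0
```

View pics/s4.png

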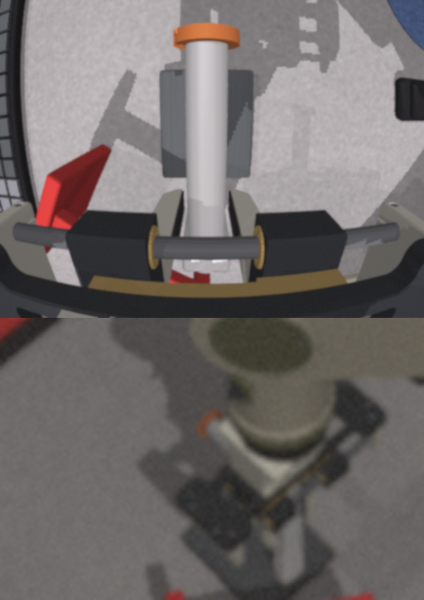

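The stand is upright and rests freely (force about 0), with its arm pointing ahead. I'll grip it firmly, lift it and carry it, and measure its offset from the tool using the base corners in the wrist view.

```bash
cat >> h.py <<'E'
def wray(u,v,st,w):
    K=np.array(w['intrinsics']); T=np.array(w['tool_from_camera']); M=R.from_rotvec(st['orientation']).as_matrix()
    a,b=(u-K[0,2])/K[0,0],(v-K[1,2])/K[1,1]; r=np.hypot(a,b); d=np.array([np.sin(r)*a/r,np.sin(r)*b/r,np.cos(r)])
    return st['tool_pos']+M@T[:3,3], M@T[:3,:3]@d
def wonz(u,v,z,st,w):
    o,d=wray(u,v,st,w); return o+d*(z-o[2])/d[2]
E
python3 - <<'E'
from h import *
st=read_state(); w=read_camera('wrist'); f=512/424
for p in((161,70),(252,72),(161,178),(250,178)): print(wonz(p[0]*f,p[1]*f,.016,st,w).round(4))
for p in((175,35),(239,35)): print('disc',wonz(p[0]*f,p[1]*f,.171,st,w).round(4))
E
```

```text
[0.4086 0.3626 0.016 ]
[0.408  0.2668 0.016 ]
[0.289  0.3646 0.016 ]
[0.2906 0.2634 0.016 ]
disc [0.4086 0.3285 0.171 ]
disc [0.409  0.3012 0.171 ]
```

Call:
apply_moves --series '[{"jaw": 1, "linear": [0, 0, 0], "roll": 0}, {"jaw": 1, "linear": [0, 0, 0], "roll": 0}, {"jaw": 1, "linear": [0, 0, 0], "roll": 0}, {"jaw": 1, "linear": [0, 0, 0], "roll": 0}, {"jaw": 1, "linear": [0, 0, 0], "roll": 0}, {"jaw": 1, "linear": [-0.02, 0, 0], "roll": 0}, {"jaw": 1, "linear": [-0.05, 0, 0], "roll": 0}, {"jaw": 1, "linear": [-0.09, 0, 0], "roll": 0}, {"jaw": 1, "linear": [-0.14, 0, 0], "roll": 0}, {"jaw": 1, "linear": [-0.15, 0, 0], "roll": 0}, {"jaw": 1, "linear": [-0.15, 0, 0], "roll": 0}]' --force 45

```text
t: 10.62
tool_pos: [0.3064, 0.313, 0.2008]
orientation: [2.213, 0.017, -2.216]
force: [-0.9, 0.3, -4.2]
opening: 0.0238
```

```bash
python3 - <<'E'
from h import *
mv((.547,-.032,.2,-89.2))
E
```

```text
t 10.62 pos [0.3064 0.313  0.2008] jaw deg -89.16 F [-0.9  0.3 -4.2] open 0.0238 q [ 0.68 -0.31  1.94  0.    1.52  2.23]
(0.547, -0.032, 0.2, -89.2) -> [0.0002, 0.5808, -0.3925] 0.0012
```

Call:
apply_moves --series '[{"jaw": 1, "linear": [0, 0.03, -0.02], "roll": 0}, {"jaw": 1, "linear": [0, 0.08, -0.054], "roll": 0}, {"jaw": 1, "linear": [0, 0.14, -0.095], "roll": 0}, {"jaw": 1, "linear": [0, 0.21, -0.143], "roll": 0}, {"jaw": 1, "linear": [0, 0.28, -0.19], "roll": 0}, {"jaw": 1, "linear": [0, 0.35, -0.238], "roll": 0}, {"jaw": 1, "linear": [0, 0.42, -0.286], "roll": 0}, {"jaw": 1, "linear": [0, 0.48, -0.326], "roll": 0}, {"jaw": 1, "linear": [0, 0.53, -0.36], "roll": 0}, {"jaw": 1, "linear": [0, 0.565, -0.384], "roll": 0}, {"jaw": 1, "linear": [0, 0.5825, -0.396], "roll": 0}, {"jaw": 1, "linear": [0, 0.5825, -0.396], "roll": 0}, {"jaw": 1, "linear": [0.03, 0.5825, -0.396], "roll": 0}, {"jaw": 1, "linear": [0.07, 0.5825, -0.396], "roll": 0}, {"jaw": 1, "linear": [0.11, 0.5825, -0.396], "roll": 0}, {"jaw": 1, "linear": [0.13, 0.5825, -0.396], "roll": 0}, {"jaw": 1, "linear": [0.13, 0.5825, -0.396], "roll": 0}]'

```text
t: 12.75
tool_pos: [0.5477, -0.0322, 0.1206]
orientation: [2.21, 0.019, -2.219]
force: [-0.5, 0.9, -3.8]
opening: 0.0239
```

```bash
python3 - <<'E'
from h import *
mv((.549,-.033,.1134,-89.2))
st=read_state(); w=read_camera('wrist'); np.save('w5.npy',{'st':st,**w},allow_pickle=True)
cv2.imwrite('pics/w5.png',np.hstack([cv2.resize(w['pixels'],(400,300)),cv2.resize(cam('side')['pixels'][120:255,200:380],(400,300),interpolation=cv2.INTER_CUBIC)]))
E
```

```text
t 12.75 pos [ 0.5477 -0.0322  0.1206] jaw deg -89.12 F [-0.5  0.9 -3.8] open 0.0239 q [-0.15  0.06  1.74  0.    1.34  1.4 ]
(0.549, -0.033, 0.1134, -89.2) -> [0.012, 0.0015, -0.0022] 0.0027
```

View pics/w5.png

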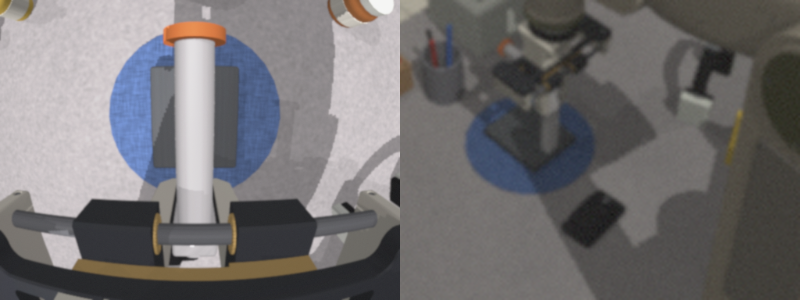

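The stand is over the middle of the mat and level. I'll set it down slowly.

Call:
apply_moves --series '[{"jaw": 1, "linear": [0.004, 0.0015, -0.002], "roll": 0}, {"jaw": 1, "linear": [0.007, 0.0015, -0.002], "roll": 0}, {"jaw": 1, "linear": [0.009, 0.0015, -0.002], "roll": 0}, {"jaw": 1, "linear": [0.011, 0.0015, -0.002], "roll": 0}, {"jaw": 1, "linear": [0.012, 0.0015, -0.002], "roll": 0}, {"jaw": 1, "linear": [0.012, 0.0015, -0.002], "roll": 0}]'

```text
t: 13.6
tool_pos: [0.5505, -0.0335, 0.1155]
orientation: [2.214, 0.017, -2.215]
force: [-0.4, -0.0, -4.2]
opening: 0.0239
```

```bash
python3 -c "
from h import *
mv((.549,-.033,.1134,-89.2))"
```

```text
t 13.6 pos [ 0.5505 -0.0335  0.1155] jaw deg -89.14 F [-0.4 -0.  -4.2] open 0.0239 q [-0.15  0.07  1.74  0.    1.33  1.4 ]
(0.549, -0.033, 0.1134, -89.2) -> [0.0035, -0.0009, 0.0025] 0.0019
```

Call:
apply_moves --series '[{"jaw": 1, "linear": [0.002, 0, 0.002], "roll": 0}, {"jaw": 1, "linear": [0.0035, 0, 0.002], "roll": 0}, {"jaw": 1, "linear": [0.0035, 0, 0.002], "roll": 0}, {"jaw": 1, "linear": [0.0035, 0, 0.002], "roll": 0}]'

```text
t: 14.1
tool_pos: [0.5493, -0.0335, 0.1136]
orientation: [2.214, 0.017, -2.215]
force: [-1.6, 1.0, -2.3]
opening: 0.0236
```

```bash
python3 -c "
from h import *
mv((.549,-.033,.1134,-89.2))"
```

```text
t 14.1 pos [ 0.5493 -0.0335  0.1136] jaw deg -89.14 F [-1.6  1.  -2.3] open 0.0236 q [-0.15  0.07  1.75  0.    1.32  1.4 ]
(0.549, -0.033, 0.1134, -89.2) -> [0.0003, -0.0009, 0.0005] 0.0019
```

Call:
apply_moves --series '[{"jaw": 1, "linear": [0.001, 0, 0], "roll": 0}, {"jaw": 1, "linear": [0.002, 0, 0], "roll": 0}, {"jaw": 1, "linear": [0.002, 0, 0], "roll": 0}, {"jaw": 0.3, "linear": [0.002, 0, 0], "roll": 0}, {"jaw": 0.2, "linear": [0.002, 0, 0], "roll": 0}, {"jaw": 0, "linear": [0.002, 0, 0], "roll": 0}, {"jaw": -0.2, "linear": [0.002, 0, 0], "roll": 0}, {"jaw": -0.2, "linear": [0.002, 0, 0], "roll": 0}, {"jaw": -0.2, "linear": [-0.02, 0, 0], "roll": 0}, {"jaw": -0.2, "linear": [-0.06, 0, 0], "roll": 0}, {"jaw": -0.2, "linear": [-0.13, 0, 0], "roll": 0}, {"jaw": -0.2, "linear": [-0.2, 0, 0], "roll": 0}, {"jaw": -0.2, "linear": [-0.25, 0, 0], "roll": 0}, {"jaw": -0.2, "linear": [-0.25, 0, 0], "roll": 0}, {"jaw": -0.2, "linear": [-0.25, 0, 0], "roll": 0}]'

```text
t: 15.98
tool_pos: [0.5491, -0.0336, 0.263]
orientation: [2.213, 0.018, -2.216]
force: [0.6, 0.3, -0.6]
opening: 0.0555
```

```bash
python3 - <<'E'
from h import *
T=np.load('top0.npy',allow_pickle=True).item()
c=onz(T,394.4,213.3,.141); print('crown guess',c.round(4), [onz(T,340+x/9,185+y/9,.12).round(3).tolist() for x,y in((245,335),(590,215))])
mv((c[0],c[1],.28,-59),(.42,-.30,.28,-59))
E
```

```text
crown guess [ 0.4636 -0.3377  0.141 ] [[0.441, -0.272, 0.12], [0.477, -0.377, 0.12]]
t 15.97 pos [ 0.5491 -0.0336  0.263 ] jaw deg -89.14 F [ 0.6  0.3 -0.6] open 0.0555 q [-0.15 -0.02  1.56  0.    1.6   1.4 ]
(np.float64(0.46357552764267834), np.float64(-0.33769500108104283), 0.28, -59) -> [-0.0286, 0.5046, 0.1501] -1.0047
(0.42, -0.3, 0.28, -59) -> [-0.0285, 0.4407, 0.2218] -1.0047
```

The stand is released on the mat. The headset's crown is at about (0.464,-0.338) and its x axis at about +19°, within the 0.4 rad given. I'll go there and turn the jaws to 19°.

Call:
apply_moves --series '[{"jaw": -0.6, "linear": [-0.03, 0.08, 0.025], "roll": -0.2}, {"jaw": -1, "linear": [-0.03, 0.17, 0.05], "roll": -0.5}, {"jaw": -1, "linear": [-0.03, 0.26, 0.08], "roll": -0.8}, {"jaw": -1, "linear": [-0.03, 0.35, 0.1], "roll": -1}, {"jaw": -1, "linear": [-0.03, 0.44, 0.13], "roll": -1}, {"jaw": -1, "linear": [-0.03, 0.5, 0.15], "roll": -1}, {"jaw": -1, "linear": [-0.03, 0.5, 0.15], "roll": -1}, {"jaw": -1, "linear": [-0.03, 0.5, 0.15], "roll": -1}]'

```text
t: 16.98
tool_pos: [0.4633, -0.3341, 0.2794]
orientation: [1.917, 0.533, -1.921]
force: [0.6, 0.6, -0.4]
opening: 0.0932
```

Call:
apply_moves --series '[{"jaw": -1, "linear": [0, 0, 0], "roll": -0.35}, {"jaw": -1, "linear": [0, 0, 0], "roll": -0.7}, {"jaw": -1, "linear": [0, 0, 0], "roll": -1}, {"jaw": -1, "linear": [0, 0, 0], "roll": -1}]'

```text
t: 17.48
tool_pos: [0.4639, -0.3326, 0.2791]
orientation: [1.573, 0.929, -1.575]
force: [-0.9, -0.0, 0.5]
opening: 0.0932
```

Call:
apply_moves --series '[{"jaw": -1, "linear": [0, 0, 0], "roll": -0.35}, {"jaw": -1, "linear": [0, 0, 0], "roll": -0.7}, {"jaw": -1, "linear": [0, 0, 0], "roll": -1}, {"jaw": -1, "linear": [0, 0, 0], "roll": -1}]'

```text
t: 17.98
tool_pos: [0.4642, -0.3317, 0.2789]
orientation: [1.201, 1.22, -1.2]
force: [0.6, -0.4, 0.5]
opening: 0.0932
```

Call:
apply_moves --series '[{"jaw": -1, "linear": [0, 0, 0], "roll": -0.3}, {"jaw": -1, "linear": [0, 0, 0], "roll": -0.6}, {"jaw": -1, "linear": [0, 0, 0], "roll": -0.6}, {"jaw": -1, "linear": [0, 0, 0], "roll": -0.6}]'

```text
t: 18.48
tool_pos: [0.4643, -0.3315, 0.2789]
orientation: [0.971, 1.349, -0.969]
force: [-0.1, -0.1, 0.1]
opening: 0.0929
```

```bash
python3 - <<'E'
from h import *
mv((.464,-.338,.28,19))
st=read_state(); w=read_camera('wrist'); np.save('w6.npy',{'st':st,**w},allow_pickle=True)
cv2.imwrite('pics/w6.png',cv2.resize(w['pixels'],(768,576)))
E
```

```text
t 18.48 pos [ 0.4643 -0.3315  0.2789] jaw deg 18.39 F [-0.1 -0.1  0.1] open 0.0929 q [-0.71  0.04  1.48  0.    1.63 -1.03]
(0.464, -0.338, 0.28, 19) -> [-0.0019, -0.0039, 0.0101] -0.0202
```

View pics/w6.png

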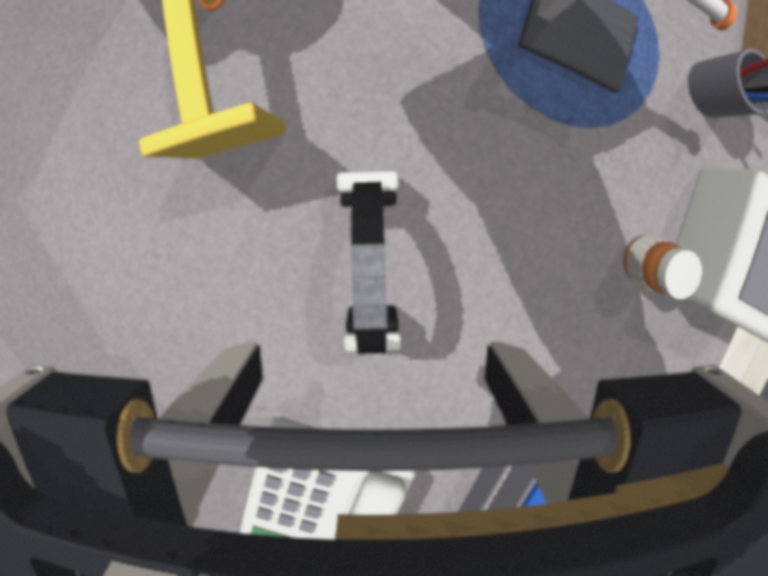

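The wrist view shows the grey crown at rows 244 to 329 around column 369, the far cup at (367,182) and the near cup at (372,343). The stand is on the mat at upper right.

```bash
python3 - <<'E'
from h import *
w=np.load('w6.npy',allow_pickle=True).item(); st=w['st']; f=512/768
for z in (.141,.136,.130):
    a=wonz(368*f,244*f,z,st,w); b=wonz(369*f,329*f,z,st,w); d=a-b
    L=np.linalg.norm(d[:2]); print(z,a.round(4),b.round(4),'mid',((a+b)/2).round(4),'L',L.round(4),'z implied',round(.067+np.sqrt(.074**2-(L/2)**2),4),'ang y',np.degrees(np.arctan2(d[1],d[0])).round(1))
# cup outer white top edges: z of cups' tops .058
a=wonz(367*f,173*f,.058,st,w); b=wonz(372*f,351*f,.058,st,w); print('cups',a.round(4),b.round(4),((a+b)/2).round(4),np.linalg.norm(a-b),np.degrees(np.arctan2(*(a-b)[1::-1])).round(1))
E
```

```text
0.141 [ 0.4524 -0.3064  0.141 ] [ 0.4726 -0.3652  0.141 ] mid [ 0.4625 -0.3358  0.141 ] L 0.0622 z implied 0.1341 ang y 109.0
0.136 [ 0.4526 -0.3071  0.136 ] [ 0.4731 -0.367   0.136 ] mid [ 0.4629 -0.337   0.136 ] L 0.0633 z implied 0.1339 ang y 109.0
0.13 [ 0.4528 -0.3081  0.13  ] [ 0.4737 -0.369   0.13  ] mid [ 0.4633 -0.3386  0.13  ] L 0.0645 z implied 0.1336 ang y 109.0
cups [ 0.435  -0.2603  0.058 ] [ 0.4908 -0.4141  0.058 ] [ 0.4629 -0.3372  0.058 ] 0.16359076156499427 109.9
```

Centre (0.463,-0.337) and yaw 19.2°: the crown and the cups agree. I'll grip the band 27 mm off the crown on its +y side, so that the fingertips stay clear of the stand's arm.

```bash
python3 -c "
from h import *
mv((.4541,-.3115,.279,19.2),(.4541,-.3115,.112,19.2))"
```

```text
t 18.52 pos [ 0.4642 -0.3316  0.2789] jaw deg 18.45 F [1.7 0.2 0.4] open 0.0931 q [-0.71  0.04  1.48  0.    1.63 -1.03]
(0.4541, -0.3115, 0.279, 19.2) -> [0.0, -0.0054, -0.0371] -0.0249
(0.4541, -0.3115, 0.112, 19.2) -> [0.2783, -0.005, -0.0358] -0.0249
```

Call:
apply_moves --series '[{"jaw": -1, "linear": [0, -0.005, -0.037], "roll": -0.025}, {"jaw": -1, "linear": [0, -0.005, -0.037], "roll": -0.025}, {"jaw": -1, "linear": [0.06, -0.005, -0.037], "roll": -0.025}, {"jaw": -1, "linear": [0.13, -0.005, -0.037], "roll": -0.025}, {"jaw": -1, "linear": [0.19, -0.005, -0.036], "roll": -0.025}, {"jaw": -1, "linear": [0.24, -0.005, -0.036], "roll": -0.025}, {"jaw": -1, "linear": [0.27, -0.005, -0.036], "roll": -0.025}, {"jaw": -1, "linear": [0.278, -0.005, -0.036], "roll": -0.025}, {"jaw": -1, "linear": [0.278, -0.005, -0.036], "roll": -0.025}]'

```text
t: 19.65
tool_pos: [0.4545, -0.3119, 0.113]
orientation: [0.961, 1.353, -0.959]
force: [0.5, 0.2, 1.1]
opening: 0.093
```

```bash
python3 - <<'E'
from h import *
mv((.4541,-.3115,.112,19.2))
st=read_state(); w=read_camera('wrist'); np.save('w7.npy',{'st':st,**w},allow_pickle=True)
cv2.imwrite('pics/w7.png',w['pixels'])
E
```

```text
t 19.65 pos [ 0.4545 -0.3119  0.113 ] jaw deg 19.18 F [0.5 0.2 1.1] open 0.093 q [-0.7   0.08  1.74  0.    1.33 -1.03]
(0.4541, -0.3115, 0.112, 19.2) -> [0.0016, -0.0004, -0.0008] -0.0007
```

View pics/w7.png

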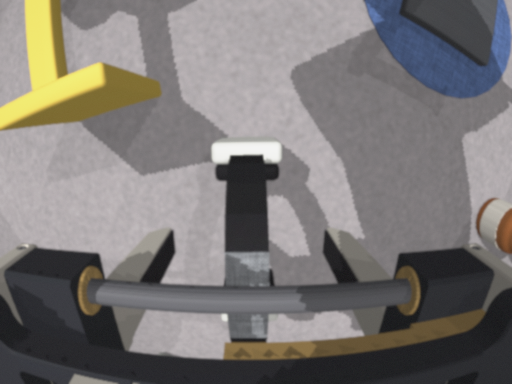

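The band is at column 247, between the fingers (mid 249). I'll close and lift.

Call:
apply_moves --series '[{"jaw": 0.2, "linear": [0, 0, 0], "roll": 0}, {"jaw": 0.3, "linear": [0, 0, 0], "roll": 0}, {"jaw": 0.4, "linear": [0, 0, 0], "roll": 0}, {"jaw": 0.5, "linear": [0, 0, 0], "roll": 0}, {"jaw": 0.6, "linear": [0, 0, 0], "roll": 0}, {"jaw": 1, "linear": [0, 0, 0], "roll": 0}, {"jaw": 1, "linear": [0, 0, 0], "roll": 0}, {"jaw": 1, "linear": [0, 0, 0], "roll": 0}, {"jaw": 1, "linear": [0, 0, 0], "roll": 0}, {"jaw": 1, "linear": [0, 0, 0], "roll": 0}, {"jaw": 1, "linear": [0, 0, 0], "roll": 0}, {"jaw": 1, "linear": [0, 0, 0], "roll": 0}, {"jaw": 1, "linear": [0, 0, 0], "roll": 0}]' --force 35

```text
t: 21.32
tool_pos: [0.4547, -0.312, 0.1135]
orientation: [0.961, 1.352, -0.959]
force: [-0.1, -0.2, -0.8]
opening: 0.0236
```

Call:
apply_moves --series '[{"jaw": 1, "linear": [-0.01, 0, 0], "roll": 0}, {"jaw": 1, "linear": [-0.03, 0, 0], "roll": 0}, {"jaw": 1, "linear": [-0.08, 0, 0], "roll": 0}, {"jaw": 1, "linear": [-0.15, 0, 0], "roll": 0}, {"jaw": 1, "linear": [-0.22, 0, 0], "roll": 0}, {"jaw": 1, "linear": [-0.29, 0, 0], "roll": 0}, {"jaw": 1, "linear": [-0.33, 0, 0], "roll": 0}, {"jaw": 1, "linear": [-0.33, 0, 0], "roll": 0}]'

```text
t: 22.32
tool_pos: [0.456, -0.3133, 0.3149]
orientation: [0.959, 1.346, -0.958]
force: [-0.5, -0.3, -3.0]
opening: 0.0233
```

```bash
python3 - <<'E'
from h import *
mv((.56,-.12,.32,0))
c=cam('top'); h=cv2.cvtColor(c['pixels'],cv2.COLOR_BGR2HSV)
np.save('t8.npy',{k:c[k] for k in('K','R','t','pixels')},allow_pickle=True)
a=cv2.resize(c['pixels'][120:240,230:430],(500,300),interpolation=cv2.INTER_CUBIC)
b=cv2.resize(cam('side')['pixels'][100:220,200:400],(500,300),interpolation=cv2.INTER_CUBIC)
cv2.imwrite('pics/t8.png',np.vstack([a,b]))
E
```

```text
t 22.32 pos [ 0.456  -0.3133  0.3149] jaw deg 19.19 F [-0.5 -0.3 -3. ] open 0.0233 q [-0.7  -0.02  1.47  0.    1.69 -1.03]
(0.56, -0.12, 0.32, 0) -> [-0.0084, 0.2696, -0.2474] 0.6396
```

View pics/t8.png

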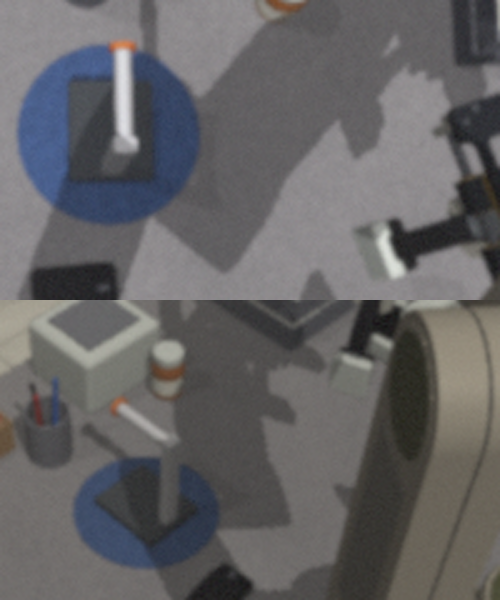

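The stand stands centred on the mat with its arm along +x: disc at crop (122,46), post top at (125,145). The headset is lifted. I'll measure the arm's axis, and check by numbers whether the headset tilted in the jaws by comparing the far cup's position in the wrist view before and after the lift.

```bash
cat > cup.py <<'E'
from h import *
def cup(p):
    m=cv2.inRange(cv2.cvtColor(p,cv2.COLOR_BGR2HSV),(0,0,195),(180,40,255)); m[:100]=0; m[215:]=0; m[:,:180]=0; m[:,320:]=0
    n,l,s,c=cv2.connectedComponentsWithStats(m); i=1+np.argmax(s[1:,4]); return s[i].tolist(),c[i].round(1)
E
python3 - <<'E'
from cup import *
w=np.load('w7.npy',allow_pickle=True).item(); print('before',cup(w['pixels'])); st=read_state(); n=read_camera('wrist'); print('after',cup(n['pixels']))
np.save('w9.npy',{'st':st,**n},allow_pickle=True)
T=np.load('t8.npy',allow_pickle=True).item(); g=lambda x,y,z: onz(T,230+x/2.5,120+y/2.5,z).round(4)
h=cv2.cvtColor(T['pixels'],cv2.COLOR_BGR2HSV)
def rng(m,x0,y0,x1,y1):
    z=np.zeros_like(m); z[y0:y1,x0:x1]=m[y0:y1,x0:x1]; ys,xs=np.nonzero(z); return xs,ys
xs,ys=rng(cv2.inRange(h,(3,120,80),(20,255,255)),265,128,295,150); print('disc px',xs.min(),xs.max(),ys.min(),ys.max(),onz(T,xs.mean(),ys.mean(),.174).round(4))
m=cv2.inRange(h,(0,0,140),(180,60,255))
for r in range(143,174,5):
    x=np.nonzero(m[r,265:295])[0]+265; print(r,x.min(),x.max(),onz(T,x.mean(),r,.178).round(4))
xs,ys=rng(cv2.inRange(h,(100,90,30),(130,255,255)),230,130,315,215); P=np.array([onz(T,x,y,.003)[:2] for x,y in zip(xs,ys)],np.float32); print('mat',cv2.minEnclosingCircle(P))
print('base corners',[g(x,y,.019).tolist() for x,y in((70,77),(155,80),(153,182),(69,181))])
E
```

```text
before ([212, 141, 69, 22, 1090], array([245.6, 149.9]))
after ([270, 154, 50, 61, 1494], array([293.7, 186.4]))
disc px 274 283 137 139 [ 0.6532 -0.032   0.174 ]
143 275 282 [ 0.6383 -0.0311  0.178 ]
148 275 282 [ 0.6252 -0.031   0.178 ]
153 276 282 [ 0.6122 -0.0323  0.178 ]
158 276 282 [ 0.5992 -0.0322  0.178 ]
163 276 282 [ 0.5863 -0.0322  0.178 ]
168 276 282 [ 0.5734 -0.0321  0.178 ]
173 277 282 [ 0.5606 -0.0334  0.178 ]
mat ((0.5920321941375732, -0.03124750405550003), 0.10701905936002731)
base corners [[0.6552, 0.0146, 0.019], [0.6528, -0.0866, 0.019], [0.5306, -0.0833, 0.019], [0.5308, 0.0153, 0.019]]
```

```bash
python3 - <<'E'
from h import *
a=np.load('w7.npy',allow_pickle=True).item()['pixels']; b=np.load('w9.npy',allow_pickle=True).item()['pixels']
for p in(a,b):
    g=cv2.cvtColor(p,cv2.COLOR_BGR2GRAY)
    for r in range(138,180,6): print(r,g[r,206:288:6].tolist())
    d=(g<45).astype(np.uint8); d[:160]=0; d[280:]=0; d[:,:205]=0; d[:,300:]=0
    n,l,s,c=cv2.connectedComponentsWithStats(d); print([ (s[i].tolist(),c[i].round(1).tolist()) for i in range(1,n) if s[i,4]>200])
E
```

```text
138 [127, 123, 129, 149, 164, 164, 164, 164, 165, 165, 165, 164, 174, 174]
144 [127, 178, 236, 238, 238, 239, 240, 240, 240, 240, 240, 240, 232, 171]
150 [126, 217, 243, 243, 243, 243, 243, 244, 244, 244, 244, 244, 237, 125]
156 [113, 208, 241, 241, 133, 63, 61, 52, 53, 47, 241, 242, 235, 125]
162 [139, 152, 197, 188, 40, 32, 33, 29, 34, 34, 135, 156, 156, 126]
168 [163, 158, 45, 44, 36, 34, 37, 35, 37, 35, 39, 42, 67, 126]
174 [164, 168, 41, 40, 36, 34, 36, 38, 38, 38, 32, 36, 68, 128]
[([217, 160, 61, 66, 2385], [246.6, 186.2])]
138 [136, 135, 159, 175, 176, 176, 178, 178, 177, 179, 170, 138, 178, 191]
144 [133, 177, 244, 244, 245, 245, 245, 245, 245, 245, 220, 199, 198, 187]
150 [192, 209, 246, 246, 246, 246, 246, 246, 246, 246, 246, 211, 209, 182]
156 [188, 202, 244, 244, 209, 40, 38, 36, 34, 35, 240, 209, 204, 185]
162 [187, 187, 172, 160, 74, 36, 33, 33, 38, 35, 90, 117, 152, 191]
168 [182, 188, 49, 48, 41, 40, 38, 39, 41, 37, 32, 43, 56, 187]
174 [188, 189, 47, 44, 42, 40, 41, 39, 39, 38, 35, 39, 69, 191]
[([218, 160, 60, 55, 2126], [248.7, 184.6])]
```

The rows match before and after the lift, so the headset hasn't tilted in the jaws. The stand's arm axis is at y = -0.032, yaw about 0. I'll move above the arm with the cups clear of the disc.

```bash
python3 -c "
from h import *
mv((.456,-.313,.325,.5),(.598,-.006,.325,.5))"
```

```text
t 22.48 pos [ 0.4546 -0.3122  0.31  ] jaw deg 19.18 F [-0.5 -0.6 -2.3] open 0.0237 q [-0.7  -0.02  1.48  0.    1.69 -1.03]
(0.456, -0.313, 0.325, 0.5) -> [-0.0251, 0.0017, 0.0019] 0.6228
(0.598, -0.006, 0.325, 0.5) -> [-0.0238, 0.3933, -0.4035] 0.6228
```

Call:
apply_moves --series '[{"jaw": 1, "linear": [-0.025, 0.02, -0.02], "roll": 0.1}, {"jaw": 1, "linear": [-0.025, 0.06, -0.06], "roll": 0.2}, {"jaw": 1, "linear": [-0.025, 0.11, -0.112], "roll": 0.3}, {"jaw": 1, "linear": [-0.025, 0.16, -0.164], "roll": 0.4}, {"jaw": 1, "linear": [-0.025, 0.21, -0.215], "roll": 0.5}, {"jaw": 1, "linear": [-0.024, 0.26, -0.267], "roll": 0.6}, {"jaw": 1, "linear": [-0.024, 0.31, -0.318], "roll": 0.623}, {"jaw": 1, "linear": [-0.024, 0.35, -0.359], "roll": 0.623}, {"jaw": 1, "linear": [-0.024, 0.38, -0.39], "roll": 0.623}, {"jaw": 1, "linear": [-0.024, 0.393, -0.4035], "roll": 0.623}, {"jaw": 1, "linear": [-0.024, 0.393, -0.4035], "roll": 0.623}, {"jaw": 1, "linear": [-0.024, 0.393, -0.4035], "roll": 0.623}]'

```text
t: 23.98
tool_pos: [0.5975, -0.007, 0.3248]
orientation: [1.204, 1.219, -1.205]
force: [0.0, -0.7, -2.8]
opening: 0.0237
```

```bash
python3 - <<'E'
from h import *
mv((.598,-.006,.20,.5),(.598,-.006,.1665,.5))
w=read_camera('wrist')['pixels']; g=cv2.cvtColor(w,cv2.COLOR_BGR2GRAY)
for r in (144,150,156,168,174): print(r,g[r,206:288:6].tolist())
E
```

```text
t 23.98 pos [ 0.5975 -0.007   0.3248] jaw deg 0.45 F [ 0.  -0.7 -2.8] open 0.0237 q [-0.1   0.11  1.32  0.    1.72 -0.11]
(0.598, -0.006, 0.2, 0.5) -> [0.2079, 0.0017, -0.0009] -0.0016
(0.598, -0.006, 0.1665, 0.5) -> [0.2638, 0.002, -0.0007] -0.0016
144 [81, 138, 234, 235, 235, 236, 237, 237, 237, 238, 237, 238, 234, 113]
150 [78, 164, 240, 240, 240, 240, 240, 241, 241, 240, 241, 241, 238, 91]
156 [84, 157, 237, 237, 188, 30, 33, 30, 28, 28, 191, 208, 236, 82]
168 [85, 70, 40, 43, 32, 33, 34, 33, 34, 36, 35, 40, 40, 82]
174 [85, 86, 41, 39, 31, 31, 33, 32, 31, 31, 33, 31, 42, 75]
```

Call:
apply_moves --series '[{"jaw": 1, "linear": [0.03, 0.001, -0.001], "roll": 0}, {"jaw": 1, "linear": [0.07, 0.002, -0.001], "roll": 0}, {"jaw": 1, "linear": [0.11, 0.002, -0.001], "roll": 0}, {"jaw": 1, "linear": [0.15, 0.002, -0.001], "roll": 0}, {"jaw": 1, "linear": [0.19, 0.002, -0.001], "roll": 0}, {"jaw": 1, "linear": [0.22, 0.002, -0.001], "roll": 0}, {"jaw": 1, "linear": [0.24, 0.002, -0.001], "roll": 0}, {"jaw": 1, "linear": [0.25, 0.002, -0.001], "roll": 0}, {"jaw": 1, "linear": [0.255, 0.002, -0.001], "roll": 0}, {"jaw": 1, "linear": [0.255, 0.002, -0.001], "roll": 0}]'

```text
t: 25.28
tool_pos: [0.5985, -0.006, 0.1725]
orientation: [1.205, 1.217, -1.204]
force: [0.2, 0.0, -1.5]
opening: 0.0235
```

```bash
python3 - <<'E'
from h import *
mv((.598,-.006,.1665,.5),(.598,-.006,.1645,.5))
a=cam('side')['pixels'][120:240,215:375]; b=cam('top')['pixels'][120:225,220:360]; 
cv2.imwrite('pics/s10.png',np.hstack([cv2.resize(a,(400,300),interpolation=cv2.INTER_CUBIC),cv2.resize(b,(400,300),interpolation=cv2.INTER_CUBIC)]))
E
```

```text
t 25.27 pos [ 0.5985 -0.006   0.1725] jaw deg 0.43 F [ 0.2  0.  -1.5] open 0.0235 q [-0.1   0.15  1.55  0.    1.44 -0.11]
(0.598, -0.006, 0.1665, 0.5) -> [0.01, -0.0008, 0.0001] -0.0023
(0.598, -0.006, 0.1645, 0.5) -> [0.0134, -0.0008, 0.0001] -0.0023
```

Call:
apply_moves --series '[{"jaw": 1, "linear": [0.004, 0, 0], "roll": 0}, {"jaw": 1, "linear": [0.008, 0, 0], "roll": 0}, {"jaw": 1, "linear": [0.01, 0, 0], "roll": 0}, {"jaw": 1, "linear": [0.01, 0, 0], "roll": 0}, {"jaw": 1, "linear": [0.01, 0, 0], "roll": 0}]'

```text
t: 26.0
tool_pos: [0.5986, -0.006, 0.1668]
orientation: [1.205, 1.217, -1.204]
force: [0.9, 0.2, -3.1]
opening: 0.0237
```

```bash
python3 - <<'E'
from h import *
mv((.598,-.006,.1645,.5))
print([read_state()['force'].round(2).tolist()])
E
```

```text
t 26.0 pos [ 0.5986 -0.006   0.1668] jaw deg 0.43 F [ 0.9  0.2 -3.1] open 0.0237 q [-0.1   0.16  1.55  0.    1.43 -0.11]
(0.598, -0.006, 0.1645, 0.5) -> [0.0038, -0.001, 0.0001] -0.0023
[[0.87, 0.22, -3.08]]
```

Call:
apply_moves --series '[{"jaw": 1, "linear": [0.002, 0, 0], "roll": 0}, {"jaw": 1, "linear": [0.004, 0, 0], "roll": 0}, {"jaw": 1, "linear": [0.004, 0, 0], "roll": 0}, {"jaw": 1, "linear": [0.004, 0, 0], "roll": 0}]'

```text
t: 26.5
tool_pos: [0.5986, -0.006, 0.1645]
orientation: [1.205, 1.217, -1.204]
force: [-0.8, 0.6, -2.3]
opening: 0.0237
```

```bash
python3 - <<'E'
from h import *
mv((.598,-.006,.1645,.5))
E
```

```text
t 26.5 pos [ 0.5986 -0.006   0.1645] jaw deg 0.43 F [-0.8  0.6 -2.3] open 0.0237 q [-0.1   0.16  1.56  0.    1.43 -0.11]
(0.598, -0.006, 0.1645, 0.5) -> [-0.0001, -0.0011, 0.0001] -0.0023
```

Still carrying the weight, so I'll lower in small steps until the force drops.

Call:
apply_moves --series '[{"jaw": 1, "linear": [0.002, 0, 0], "roll": 0}, {"jaw": 1, "linear": [0.003, 0, 0], "roll": 0}, {"jaw": 1, "linear": [0.003, 0, 0], "roll": 0}, {"jaw": 1, "linear": [0.003, 0, 0], "roll": 0}]'

```text
t: 27.0
tool_pos: [0.5989, -0.006, 0.1638]
orientation: [1.206, 1.216, -1.203]
force: [-3.7, 0.2, 5.4]
opening: 0.0235
```

```bash
python3 - <<'E'
from h import *
mv((.598,-.006,.1645,.5)); print(read_state()['wrist_torque'].round(3))
E
```

```text
t 27.0 pos [ 0.5989 -0.006   0.1638] jaw deg 0.43 F [-3.7  0.2  5.4] open 0.0235 q [-0.1   0.16  1.56  0.    1.43 -0.11]
(0.598, -0.006, 0.1645, 0.5) -> [-0.0012, -0.0015, 0.0] -0.0022
[-0.119  0.499 -0.067]
```

Contact: the load went from -2.3 to +5.4 N at the expected height (crown on the arm at TCP z of about 0.164). I'll ease off, open and lift away.

Call:
apply_moves --series '[{"jaw": 1, "linear": [-0.001, 0, 0], "roll": 0}, {"jaw": 1, "linear": [-0.001, 0, 0], "roll": 0}, {"jaw": 0.4, "linear": [-0.001, 0, 0], "roll": 0}, {"jaw": 0.3, "linear": [-0.001, 0, 0], "roll": 0}, {"jaw": 0.2, "linear": [-0.001, 0, 0], "roll": 0}, {"jaw": 0.1, "linear": [-0.001, 0, 0], "roll": 0}, {"jaw": 0, "linear": [-0.001, 0, 0], "roll": 0}, {"jaw": 0, "linear": [-0.001, 0, 0], "roll": 0}, {"jaw": 0, "linear": [-0.001, 0, 0], "roll": 0}, {"jaw": 0, "linear": [-0.001, 0, 0], "roll": 0}, {"jaw": 0, "linear": [-0.02, 0, 0], "roll": 0}, {"jaw": 0, "linear": [-0.06, 0, 0], "roll": 0}, {"jaw": 0, "linear": [-0.11, 0, 0], "roll": 0}, {"jaw": 0, "linear": [-0.17, 0, 0], "roll": 0}, {"jaw": 0, "linear": [-0.23, 0, 0], "roll": 0}, {"jaw": 0, "linear": [-0.23, 0, 0], "roll": 0}]'

```text
t: 29.0
tool_pos: [0.6009, -0.0066, 0.3071]
orientation: [1.209, 1.21, -1.198]
force: [0.0, 0.2, 0.4]
opening: 0.0466
```

```bash
python3 - <<'E'
from h import *
mv((.45,-.2,.32,.5))
E
```

```text
t 29.0 pos [ 0.6009 -0.0066  0.3071] jaw deg 0.44 F [0.  0.2 0.4] open 0.0466 q [-0.1   0.11  1.35  0.    1.67 -0.11]
(0.45, -0.2, 0.32, 0.5) -> [-0.024, -0.2538, 0.3203] -0.0022
```

Call:
apply_moves --series '[{"jaw": 0, "linear": [-0.05, -0.04, 0.05], "roll": 0}, {"jaw": 0, "linear": [-0.05, -0.1, 0.126], "roll": 0}, {"jaw": 0, "linear": [-0.05, -0.16, 0.2], "roll": 0}, {"jaw": 0, "linear": [-0.05, -0.22, 0.28], "roll": 0}, {"jaw": 0, "linear": [-0.05, -0.254, 0.34], "roll": 0}, {"jaw": 0, "linear": [-0.05, -0.254, 0.4], "roll": 0}, {"jaw": 0, "linear": [-0.05, -0.254, 0.4], "roll": 0}, {"jaw": 0, "linear": [-0.05, -0.254, 0.4], "roll": 0}]'

```text
t: 30.0
tool_pos: [0.45, -0.2473, 0.335]
orientation: [1.209, 1.211, -1.198]
force: [0.1, -0.1, -0.8]
opening: 0.0465
```

```bash
python3 - <<'E'
from h import *
mv((.45,-.2,.32,.5))
a=cam('side')['pixels'][100:250,190:390]; c=cam('top'); b=c['pixels'][70:250,110:390]
np.save('tend.npy',{k:c[k] for k in('K','R','t','pixels')},allow_pickle=True)
cv2.imwrite('pics/end.png',np.hstack([cv2.resize(a,(400,300),interpolation=cv2.INTER_CUBIC),cv2.resize(b,(400,257),interpolation=cv2.INTER_CUBIC).copy() if 0 else cv2.copyMakeBorder(cv2.resize(b,(400,257),interpolation=cv2.INTER_CUBIC),0,43,0,0,cv2.BORDER_CONSTANT)]))
# bystanders moved? compare start/end pictures
T=np.load('top0.npy',allow_pickle=True).item()['pixels']
for n,(x0,y0,x1,y1) in dict(mouse=(240,222,280,250),glue=(175,98,196,126),pills=(330,98,362,132),pencup=(250,80,285,125),stapler=(118,112,172,136)).items():
    u=cv2.cvtColor(T[y0:y1,x0:x1],cv2.COLOR_BGR2GRAY).astype(np.float32); v=cv2.cvtColor(c['pixels'][y0:y1,x0:x1],cv2.COLOR_BGR2GRAY).astype(np.float32)
    print(n,np.round(cv2.phaseCorrelate(u,v)[0],2),np.abs(u-v).mean().round(1))
E
```

```text
t 30.0 pos [ 0.45   -0.2473  0.335 ] jaw deg 0.42 F [ 0.1 -0.1 -0.8] open 0.0465 q [-0.61 -0.13  1.54  0.01  1.73 -0.61]
(0.45, -0.2, 0.32, 0.5) -> [0.0253, 0.0004, -0.0788] -0.0026
mouse [-0.69  0.1 ] 9.6
glue [-0.08  0.02] 6.5
pills [ 0.13 -0.23] 21.3
pencup [0.02 0.52] 5.4
stapler [-0.05 -0.05] 5.3
```

View pics/end.png

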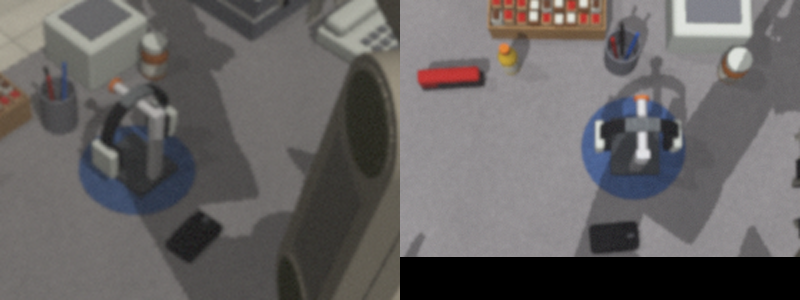

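The headset hangs across the arm with one cup on either side, at end.png right half (600,136) and (677,136). The stand is upright on the mat, and the bystanders shifted by less than a pixel, which shadows would explain. I'll hand it in.

```bash
python3 -c "
from h import *
print(read_state()['dq'].round(3)); print(close_job())"
```

```text
[ 0.006 -0.003 -0.004 -0.002 -0.002 -0.002]
the job is handed in; nothing more can be done
None
```

The stand is upright on the blue mat, and the headset hangs by its band over the stand's arm, one ear cup on either side. I handed the job in at about 30 s of the 72 s allowed.

**Stand:** The tool can't pitch, so I gripped the post lightly (8 N) and pivoted the stand upright on its front base edge. I opened the jaws briefly on the desk to let it settle flat, then gripped firmly, carried it over and lowered it until the force showed contact. Its arm points along +x.

**Headset:** I gripped the band about 26 mm off the crown, lowered it onto the arm until the force showed contact, and then released it.

**Last checks:**
- **Centring:** the stand's base centre measured within about 4 mm of the mat's centre.
- **Headset:** it hadn't tilted in the jaws after lifting, and the last picture shows it hanging evenly.
- **Bystanders:** the other objects' shift between the first and last top pictures was under 0.7 pixel (about 2 mm). The largest was the mouse. I put this down to changed shadows but did not confirm it.
- **Forces:** the highest force I read was about 8 N. I only read it at the end of each move, so brief peaks between readings would not show.

No check failed.

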